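# Empty the tilting bowl of lug nuts into the catch bin

### The job

The five cleaned lug nuts in the tilting bowl have to come out. Set the orange bin gently on the narrow ledge in front of the bowl, then swing the bowl over (its red handle is there for that) so that all five nuts drop into the bin, and stand the empty bowl upright again. Leave the bin on its ledge, spill no nut, and leave the can, the jar and the wrench where they are.

Things in the scene. Friction and masses are not known exactly. Their poses are not given: they have to be found in the camera images.
- stand: Blue steel stand, fixed: base plate 270 x 160 x 12 mm, two posts (34 x 12 mm, at y = +-66 mm, 202 mm high) with the bowl between. Origin on the bench, straight below the bowl's pivot. x points the way the bowl pours (to the ledge), y lies along the pivot; the red handle is on the -y side. It pours roughly to the robot's right, with the handle on the robot's side.
- pivot (a point): Point on the bowl's pivot axis, midway between the posts, 185 mm above the bench. Axes as the stand's.
- ledge (a point): Centre of the top of the narrow steel ledge on the stand's base: 100 mm long (stand's x), 40 mm wide, top 42 mm above the bench, centre 100 mm from the pivot along the stand's x. Axes as the stand's. The bin belongs here, centred, lengthwise along the stand's x; it then clears the upright lip by 16 mm (seen from above) and the swinging bowl passes over it.
- bowl (a joint): Tilt of the aluminium bowl, rad: 0 upright, growing as the mouth swings over to the stand's +x (the ledge); stops at -0.35 and 2.4. Stiff hinge (0.24 N m friction): it stays where it is left; no stop or click at 0. The nuts begin to slide out at about 1.7 to 2.2; go on to about 2.35, slowly, for all to fall.
- lip (a point): Pouring lip, the rim point furthest to the stand's +x; turns with the bowl. Upright it is 14 mm to +x of and 65 mm above the pivot. The bowl is 105 mm high, 76 mm across at the foot, 100 mm at the mouth, wall 4 mm, floor 5 mm, about 0.25 kg; upright, its foot is 40 mm below the pivot and its axis 36 mm to the stand's -x of it.
- bar (a point): Middle of the bowl's red handle, a round bar 12 mm thick, parallel to and 100 mm from the pivot axis, turning with the bowl; it runs from y = -80 mm (10 mm thick lever arm) to -152 mm in the stand's frame, this point at -116 mm. Bowl upright: 68 degrees back from straight up (92.7 mm to the stand's -x of and 37.5 mm above the pivot); at tilt 2.35: 67 degrees past straight up.
- bin: Loose orange open-topped plastic bin, 140 mm long (its x), 68 mm wide (its y), 66 mm high, wall and floor 4 mm, about 0.25 kg, empty. Origin at the centre of its underside, z up. It can be gripped from above across its width.
- nut0: Steel hexagonal lug nut 1 of 5, 19 mm across flats, 26 mm long (its z), 35 g; origin at its middle. At the start it stands in the bowl.
- nut1: Steel hexagonal lug nut 2 of 5, 19 mm across flats, 26 mm long (its z), 35 g; origin at its middle. At the start it stands in the bowl.
- nut2: Steel hexagonal lug nut 3 of 5, 19 mm across flats, 26 mm long (its z), 35 g; origin at its middle. At the start it stands in the bowl.
- nut3: Steel hexagonal lug nut 4 of 5, 19 mm across flats, 26 mm long (its z), 35 g; origin at its middle. At the start it stands in the bowl.
- nut4: Steel hexagonal lug nut 5 of 5, 19 mm across flats, 26 mm long (its z), 35 g; origin at its middle. At the start it stands in the bowl.
- can: Green spray can, 64 mm diameter, 135 mm high, loose; a bystander. Origin at the centre of its underside.
- jar: Amber jar with a black lid, 60 mm diameter, 80 mm high, loose; a bystander. Origin at the centre of its underside.
- wrench: Steel wrench lying flat near the bench's far right side, loose; a bystander. Origin at the middle of its underside, its length along its x.
Things that resemble listed ones, but are neither listed nor needed, are in the scene too. There is more than one size of the bin; the one meant has the size given above.

How it is judged:
On the way, in this order (a step that is already met when the one before it is completed fails the run):
1. the bin rests upright on the ledge, let go, with the bowl not yet tipped (z of bin in the frame of ledge between -0.004 and 0.005 m and angle between bin's own z axis and vertical below 0.1 rad and horizontal distance between bin and ledge below 0.045 m and contact force between the fingers and bin below 0.1 N and linear speed of bin below 0.02 m/s and value of joint bowl below 0.6 rad), for 0.2 s.
2. the bowl is tipped over and all five nuts lie in the bin on the ledge (value of joint bowl above 1.4 rad and z of bin in the frame of ledge between -0.004 and 0.005 m and angle between bin's own z axis and vertical below 0.1 rad and horizontal distance between bin and ledge below 0.045 m and x of nut0 in the frame of bin between -0.068 and 0.068 m and y of nut0 in the frame of bin between -0.032 and 0.032 m and z of nut0 in the frame of bin between 0.003 and 0.08 m and x of nut1 in the frame of bin between -0.068 and 0.068 m and y of nut1 in the frame of bin between -0.032 and 0.032 m and z of nut1 in the frame of bin between 0.003 and 0.08 m and x of nut2 in the frame of bin between -0.068 and 0.068 m and y of nut2 in the frame of bin between -0.032 and 0.032 m and z of nut2 in the frame of bin between 0.003 and 0.08 m and x of nut3 in the frame of bin between -0.068 and 0.068 m and y of nut3 in the frame of bin between -0.032 and 0.032 m and z of nut3 in the frame of bin between 0.003 and 0.08 m and x of nut4 in the frame of bin between -0.068 and 0.068 m and y of nut4 in the frame of bin between -0.032 and 0.032 m and z of nut4 in the frame of bin between 0.003 and 0.08 m), for 0.2 s.
At the end, for the whole second after the job is handed in: The bowl stands upright within 0.14 rad (8 degrees) and still; the bin rests level (within 0.1 rad) on the ledge, its centre within 45 mm of the ledge's centre; all five nuts lie in the bin (a heaped nut may have its middle up to 80 mm above the bin's underside) (value of joint bowl between -0.14 and 0.14 rad and velocity of joint bowl between -0.03 and 0.03 rad/s and z of bin in the frame of ledge between -0.004 and 0.005 m and angle between bin's own z axis and vertical below 0.1 rad and horizontal distance between bin and ledge below 0.045 m and linear speed of bin below 0.02 m/s and x of nut0 in the frame of bin between -0.068 and 0.068 m and y of nut0 in the frame of bin between -0.032 and 0.032 m and z of nut0 in the frame of bin between 0.003 and 0.08 m and x of nut1 in the frame of bin between -0.068 and 0.068 m and y of nut1 in the frame of bin between -0.032 and 0.032 m and z of nut1 in the frame of bin between 0.003 and 0.08 m and x of nut2 in the frame of bin between -0.068 and 0.068 m and y of nut2 in the frame of bin between -0.032 and 0.032 m and z of nut2 in the frame of bin between 0.003 and 0.08 m and x of nut3 in the frame of bin between -0.068 and 0.068 m and y of nut3 in the frame of bin between -0.032 and 0.032 m and z of nut3 in the frame of bin between 0.003 and 0.08 m and x of nut4 in the frame of bin between -0.068 and 0.068 m and y of nut4 in the frame of bin between -0.032 and 0.032 m and z of nut4 in the frame of bin between 0.003 and 0.08 m); the robot touches nothing.
It fails at once if a nut is spilled onto the bench or the stand's base (height (world z) of any of nut0, nut1, nut2, nut3, nut4 below 0.035 m).
It fails at once if the bin is dropped or slammed onto the stand (over 60 N) (contact force between bin and stand above 60 N).
It fails at once if the can, the jar or the wrench is moved by more than 30 mm (distance of any of can, jar, wrench from where it was at the start of the episode above 0.03 m).
It also fails if it takes over 72 s, if anything falls off the work surface, if the arm or the gripper's body presses on something with over 40 N, if the wrist force passes 120 N, or if a joint passes its speed limit or range.

### The arm

A 7-joint arm with a two-finger parallel gripper is mounted at the origin on the work surface. World frame = base frame: x ahead of the robot, y to its left, z up, the work surface at z = 0. Lengths are in m, angles in rad, forces in N, time in s.
With the tool pointing down it reaches from about 0.4 to 0.85 m from the base axis. Payload 10.4 kg.
Tool frame: the origin (TCP) lies at the very end of the fingers, on their centre line; the grasp point (between the pads) lies 19 mm behind it (manip.grip_point_offset is the distance from the TCP to the grasp point, in m); z points along the fingers, y is the line along which they close (so a half turn about z gives the same grasp; the last joint's range is limited). The gripper opens to 85 mm and grips with 20 to 120 N. Pads are 22 mm wide; open, the fingers measure 114 mm over their backs; the gripper's body (76 mm by 85 mm) begins 54 mm behind the grasp point. The pads swing forward as they close: fully open they stand 13 mm farther back than shut.
Start: joints at [1.086, 0.332, -0.065, 1.46, 0.022, 1.35, -0.088], TCP at [0.279, -0.56, 0.195] pointing down, gripper open.
Joint ranges: [-2.6, 2.6], [-0.5, 2.12], [-1.47, 1.34], [0.16, 2.42], [-1.27, 4.41], [0.06, 2.06], [-2.6, 2.6]. Speed limits (rad/s): [2.22, 2.22, 2.79, 2.79, 3.14, 3.14, 3.14].

### API

Orientations are given as a unit quaternion [x, y, z, w].
In Python, from workcell import manip gives the robot as it stands. The module is installed in compiled form; this text tells all that it offers.
- The arm moves only by the shell command python3 -m inch 'ROWS' [OPENING] [FORCE]. ROWS is JSON, a list of rows, each a list of 2 entries, a list of its own where there are three numbers: the shift along the tool's x, y, z each as a share of 0.08 m, from -1 to 1, then the turn, a rotation vector about the tool's x, y, z each as a share of 45 degrees, from -1 to 1. A call has exactly 10 rows; each row is the pose to reach, as a shift and turn from the pose commanded when the call began, along the tool's axes at that moment; what a row does not reach only later rows make up. A row lasts 1/10 s, in which the tool goes at most 50 mm and 8.59 degrees, less where a joint would pass 70% of its speed; a pose out of reach is approached as far as the arm can. A call with a number of a shift or a turn outside -1 to 1 is refused whole. A call with a gripper value outside its range is refused whole. OPENING is the opening, from 0 (shut) to 1 (fully open), set as the call begins (- or left out, the last holds). The fingers move at their own pace and stop on an object; FORCE is the grip in N (left out, the last holds). Time passes only in rows, so rows that repeat a pose let the fingers close, or fill a call up. It gives the time, the measured TCP pose, the force, the opening and the grip force at its end, in the units of the state.
- manip.get_obs(): the state, without advancing time (a new reading comes with each control period).
- manip.camera(name): name is "scene" or "top" or "wrist"; returns the picture (400x640x3 uint8, red, green, blue); there is no depth.
- manip.camera_params(name): a dict with "fov_y" (degrees; the focal length in pixels is half the picture's height over the tangent of half this angle, whatever the lens; pixels are square), "cx", "cy" (the principal point, pixels), "camera_from_world" (4x4, takes a point from world to camera coordinates); the wrist camera has in their place "T_tool_cam" (4x4, takes a point from camera to tool coordinates, whose origin is the TCP and whose axes are the flange's). Camera axes: x right, y up, looking along -z (the intrinsics and any distortion apply to the point x, -y, -z); pixel columns grow to the right and rows downward; lengths in m; the calibration is good to about 2 mm. The wrist camera is an equidistant fisheye: a pixel r from the principal point sees the ray r / f radians off the axis. A picture is of the moment at which its call begins: read the wrist's pose just before it. camera_params takes no time and is no camera call.
- manip.hand_in(): hands the job in; it is judged then, once.
The state is a dict: "clock": time; "joint_pos": joint angles; "joint_velocities": joint speeds; "tau": joint torques, N m; "position": TCP position; "ee_rot": TCP orientation; "ft_force": force on the tool from outside, world axes, zero at the start; "torque": the same for the moment, N m; "grip_width": opening from 0.0 (shut) to 1.0 (fully open); "grasp_force": force on a finger pad.
Only numpy, scipy, OpenCV 4.12 (cv2) and the standard library are available. Lean on these libraries where they do the work, as an engineer would, in place of code of your own. Each camera call takes 0.05 s, during which the arm holds its last target. There are 200 camera calls.

## Working session

There is one attempt and no reset: what is moved stays moved. The work goes in short steps, Python scripts to look and compute and a shell command to move; the robot and the scene stay as the last step left them, time stands still between calls to the robot, and variables do not carry over. Pictures are saved under pics/ and viewed, at most 10 in all, crops included, and the job is handed in when it is done.

```bash
mkdir -p pics; cat > h.py <<'E'
import numpy as np, cv2
from workcell import manip
from scipy.spatial.transform import Rotation as R
def cam(n):
    p=manip.camera_params(n); f=200/np.tan(np.radians(p['fov_y'])/2); return p,f
def proj(n,P):
    p,f=cam(n); T=np.array(p['camera_from_world']); q=T[:3,:3]@np.array(P)+T[:3,3]
    return p['cx']+f*q[0]/-q[2], p['cy']-f*q[1]/-q[2]
def ray(n,u,v):
    p,f=cam(n); T=np.array(p['camera_from_world']); d=np.array([(u-p['cx'])/f,-(v-p['cy'])/f,-1])
    return -T[:3,:3].T@T[:3,3], T[:3,:3].T@d
def onz(n,u,v,z):
    o,d=ray(n,u,v); return o+d*(z-o[2])/d[2]
def tri(obs):
    A=0;b=0
    for n,u,v in obs:
        o,d=ray(n,u,v); d=d/np.linalg.norm(d); M=np.eye(3)-np.outer(d,d); A=A+M; b=b+M@o
    return np.linalg.solve(A,b)
E
python3 - <<'E'
from h import *
for n in ('scene','top'):
    im=manip.camera(n)[:,:,::-1]; cv2.imwrite(f'pics/{n}0.png',im)
    p=manip.camera_params(n); print(n,{k:(np.round(v,3).tolist()) for k,v in p.items()})
o=manip.get_obs(); print(o)
print(manip.camera_params('wrist'), manip.grip_point_offset)
a=cv2.imread('pics/scene0.png');b=cv2.imread('pics/top0.png')
E
```

```text
scene {'fov_y': 53.105, 'cx': 314.44, 'cy': 195.202, 'camera_from_world': [[0.868, 0.496, 0.023, -0.476], [-0.292, 0.472, 0.832, 0.003], [0.401, -0.729, 0.555, -1.473], [0.0, 0.0, 0.0, 1.0]]}
top {'fov_y': 53.612, 'cx': 319.488, 'cy': 196.923, 'camera_from_world': [[0.008, -1.0, -0.002, 0.013], [0.992, 0.008, 0.129, -0.57], [-0.129, -0.003, 0.992, -1.124], [0.0, 0.0, 0.0, 1.0]]}
{'clock': 0.1, 'joint_pos': array([ 1.08640573,  0.33274769, -0.06475717,  1.46086338,  0.02158991,
        1.34989395, -0.08847415]), 'joint_velocities': array([ 0.0005906 , -0.00130216,  0.00174015, -0.00164664,  0.00082395,
       -0.00061371,  0.00212173]), 'tau': array([ 1.31024502e-03, -6.26747131e+01,  4.89735254e-02, -3.92428637e+01,
        1.61749008e-02,  6.92147529e-03,  4.51801122e-05]), 'position': array([ 0.27833036, -0.55917943,  0.19473085]), 'ee_rot': array([ 9.73450614e-01,  2.28896336e-01, -1.52869674e-04, -5.89129626e-04]), 'ft_force': array([-0.23548241,  0.1345118 ,  0.52254644]), 'torque': array([-0.02356897, -0.02673107, -0.04437999]), 'grasp_force': 0.0, 'grip_width': 1.001657768626325}
{'fov_y': 65.70646984690485, 'cx': 320.12925259641077, 'cy': 199.4582855968869, 'T_tool_cam': array([[ 3.52766152e-04,  9.56201864e-01,  2.92707826e-01,
         7.37191591e-02],
       [ 9.99999938e-01, -3.40839921e-04, -9.17445998e-05,
         4.97994766e-04],
       [ 1.20401552e-05,  2.92707840e-01, -9.56201924e-01,
        -1.78742868e-01],
       [ 0.00000000e+00,  0.00000000e+00,  0.00000000e+00,
         1.00000000e+00]])} 0.0187
```

View pics/scene0.png

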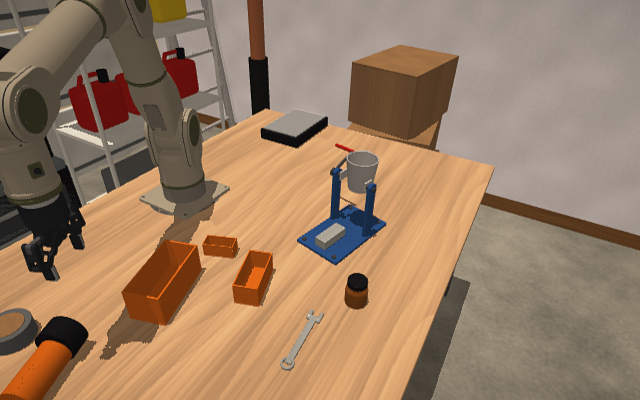

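View pics/top0.png

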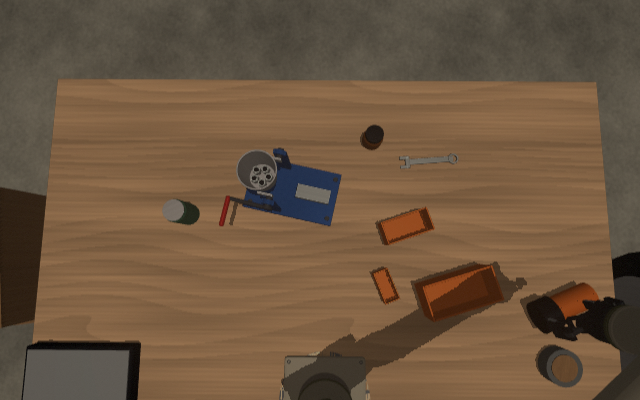

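The scene picture shows three orange bins in the top view: small (385,285), medium (405,226) and large (460,291). The medium one is about 52 px long, or roughly 140 mm, so it is the one to use. The stand is at (293,190), the red handle at (225,211), the jar at (373,137), the can at (180,211) and the wrench at (428,160).

```bash
python3 - <<'E'
from h import *
a=cv2.imread('pics/top0.png')[135:265,210:450]; a=cv2.resize(a,None,fx=3.3,fy=3.3,interpolation=cv2.INTER_CUBIC); cv2.imwrite('pics/topc.png',cv2.convertScaleAbs(a,alpha=1.7))
a=cv2.imread('pics/scene0.png')[130:310,225:405]; a=cv2.resize(a,None,fx=3.3,fy=3.3,interpolation=cv2.INTER_CUBIC); cv2.imwrite('pics/scenec.png',a)
E
```

```text
(no output)
```

View pics/topc.png

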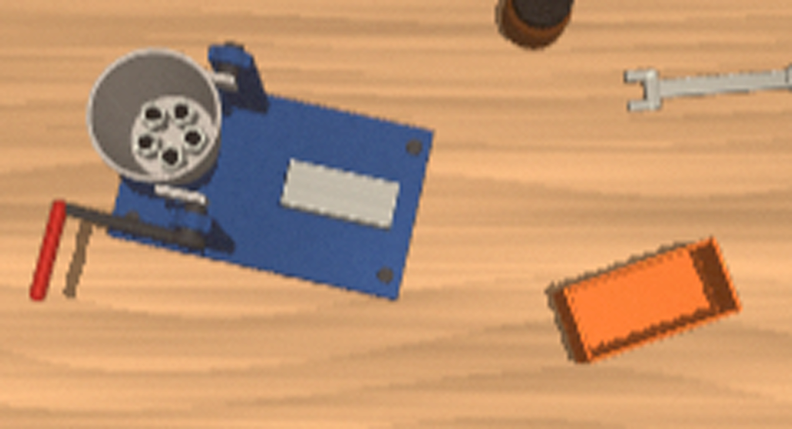

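View pics/scenec.png

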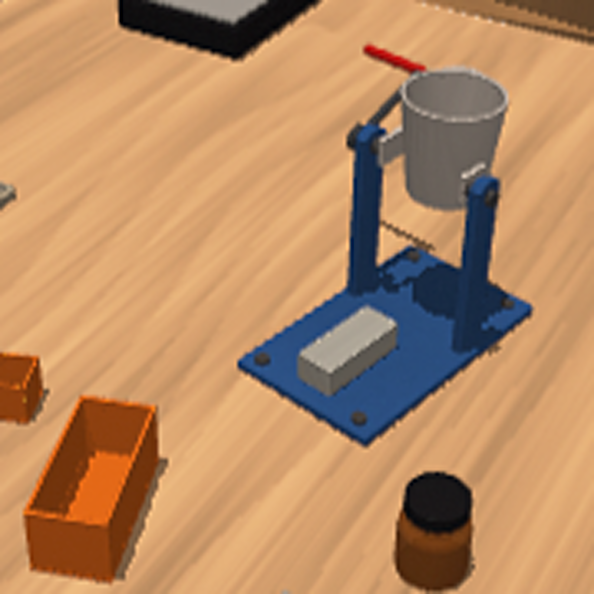

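The crop confirms the medium bin as 140 x 68 mm: its rim corners in the top crop are (563,290), (714,237), (740,308) and (590,362). The ledge corners are (290,159), (400,183), (392,227) and (281,204). The bar runs from (58,203) to (38,299).

```bash
python3 - <<'E'
from h import *
T=lambda p:('top',210+(p[0]+.5)/3.3-.5,135+(p[1]+.5)/3.3-.5)
S=lambda p:('scene',225+(p[0]+.5)/3.3-.5,130+(p[1]+.5)/3.3-.5)
def go(name,prs):
    P=np.array([tri([T(a),S(b)]) for a,b in prs]); print(name,P.round(3).tolist(),'mean',P.mean(0).round(4)); return P
L=go('ledge',[((281,204),(372,307)),((290,159),(398,326)),((400,183),(329,372)),((392,227),(299,350))])
d=L[2]+L[3]-L[0]-L[1]; yaw=np.arctan2(d[1],d[0]); print('yaw stand x',np.degrees(yaw), np.linalg.norm(d)/2)
B=go('bin',[((590,362),(82,397)),((563,290),(158,404)),((714,237),(108,523)),((740,308),(27,514))])
d=B[2]+B[3]-B[0]-B[1]; print('bin yaw',np.degrees(np.arctan2(d[1],d[0])),np.linalg.norm(d)/2, np.linalg.norm(B[0]-B[1]),np.linalg.norm(B[2]-B[3]))
go('bar',[((38,299),(367,48)),((58,203),(425,68))])
Pl=go('plate',[((398,300),(240,364)),((434,130),(366,443))])
X=np.array([np.cos(yaw),np.sin(yaw),0]);Y=np.array([-X[1],X[0],0])
piv=L.mean(0)-.1*X; piv[2]=.185; print('pivot',piv.round(4),'barpred',(piv-.0927*X-.116*Y+[0,0,.0375]).round(4))
o=manip.get_obs(); print(R.from_quat(o['ee_rot']).as_matrix().round(3).tolist())
E
```

```text
ledge [[0.575, 0.093, 0.039], [0.612, 0.083, 0.037], [0.59, -0.015, 0.042], [0.552, -0.007, 0.045]] mean [0.5821 0.0384 0.0408]
yaw stand x -102.63494700483847 0.10162701384405179
bin [[0.434, -0.177, 0.063], [0.496, -0.154, 0.066], [0.542, -0.285, 0.066], [0.481, -0.307, 0.063]] mean [ 0.4886 -0.2307  0.0644]
bin yaw -70.44438299879303 0.13848992218487366 0.06624348765802354 0.06490487007205226
bar [[0.476, 0.257, 0.223], [0.547, 0.245, 0.226]] mean [0.5117 0.2511 0.2245]
plate [[0.491, -0.013, 0.006], [0.645, -0.047, 0.007]] mean [ 0.568  -0.0299  0.0064]
pivot [0.604 0.136 0.185] barpred [0.5111 0.2518 0.2225]
[[0.895, 0.446, -0.001], [0.446, -0.895, 0.001], [-0.0, -0.001, -1.0]]
```

```bash
cat > to.py <<'E'
import sys
from h import *
# to.py x y z yaw(deg of tool x, tool down) -> total shift/0.08 and turn/45deg in present tool axes
def to(x,y,z,yaw):
    o=manip.get_obs(); Q=R.from_quat(o['ee_rot']); c=np.cos(np.radians(yaw)); s=np.sin(np.radians(yaw))
    D=R.from_matrix(np.array([[c,s,0],[s,-c,0],[0,0,-1.]]))
    sh=Q.inv().apply(np.array([x,y,z])-o['position'])/.08; rv=(Q.inv()*D).as_rotvec()/np.radians(45)
    print('t',round(o['clock'],2),'pos',o['position'].round(4),'shift',sh.round(3),'turn',rv.round(3),'F',np.round(o['ft_force'],1),'w',round(o['grip_width'],3),'g',round(o['grasp_force'],1))
to(*map(float,sys.argv[1:5]))
E
python3 to.py .497 -.254 .13 109.6
python3 - <<'E'
from h import *
for n,u,v,z in(('top',175,211,.135),('top',374,133,.08)): print(onz(n,u,v,z))
E
```

```text
t 0.1 pos [ 0.2783 -0.5592  0.1947] shift [ 4.147 -2.196  0.812] turn [-1.000e-03 -1.000e-03 -1.847e+00] F [-0.2  0.1  0.5] w 1.002 g 0.0
[0.51655999 0.40358728 0.135     ]
[ 0.75181552 -0.13761641  0.08      ]
```

```bash

M='[[[0.2,-0.1,0],[0,0,0]],[[0.4,-0.2,0],[0,0,0]],[[0.6,-0.3,0],[0,0,0]],[[0.8,-0.4,0],[0,0,0]],[[1,-0.5,0],[0,0,0]],[[1,-0.55,0],[0,0,0]],[[1,-0.55,0],[0,0,0]],[[1,-0.55,0],[0,0,0]],[[1,-0.55,0],[0,0,0]],[[1,-0.55,0],[0,0,0]]]' ; 
python3 -m inch '[[[0.1,-0.05,0],[0,0,0]],[[0.2,-0.1,0],[0,0,0]],[[0.3,-0.15,0],[0,0,0]],[[0.4,-0.2,0],[0,0,0]],[[0.5,-0.25,0],[0,0,0]],[[0.6,-0.3,0],[0,0,0]],[[0.7,-0.35,0],[0,0,0]],[[0.8,-0.4,0],[0,0,0]],[[0.9,-0.5,0],[0,0,0]],[[1,-0.55,0],[0,0,0]]]' 1 40
python3 -m inch '[[[0.1,-0.05,0],[0,0,0]],[[0.2,-0.1,0],[0,0,0]],[[0.3,-0.15,0],[0,0,0]],[[0.4,-0.2,0],[0,0,0]],[[0.5,-0.25,0],[0,0,0]],[[0.6,-0.3,0],[0,0,0]],[[0.7,-0.35,0],[0,0,0]],[[0.8,-0.4,0],[0,0,0]],[[0.9,-0.5,0],[0,0,0]],[[1,-0.55,0],[0,0,0]]]'
python3 -m inch '[[[0.1,-0.05,0],[0,0,-0.1]],[[0.2,-0.1,0],[0,0,-0.2]],[[0.3,-0.15,0],[0,0,-0.3]],[[0.4,-0.2,0],[0,0,-0.4]],[[0.5,-0.25,0],[0,0,-0.5]],[[0.6,-0.3,0],[0,0,-0.6]],[[0.7,-0.35,0],[0,0,-0.7]],[[0.8,-0.4,0],[0,0,-0.8]],[[0.9,-0.5,0],[0,0,-0.9]],[[1,-0.55,0],[0,0,-0.95]]]'
python3 to.py .497 -.254 .13 109.6
```

```text
clock: 1.1
position: [0.3308, -0.4835, 0.1955]
ee_rot: [0.973, 0.229, 0.0, -0.0]
ft_force: [0.0, 0.3, 0.7]
grip_width: 1.0
grasp_force: 0.0
clock: 2.1
position: [0.3828, -0.4084, 0.1955]
ee_rot: [0.973, 0.229, 0.0, -0.0]
ft_force: [0.0, 0.7, 1.6]
grip_width: 1.002
grasp_force: 0.0
clock: 3.1
position: [0.4349, -0.3335, 0.1955]
ee_rot: [0.822, 0.569, 0.0, 0.0]
ft_force: [0.2, 0.5, 0.0]
grip_width: 1.001
grasp_force: 0.0
t 3.1 pos [ 0.4349 -0.3335  0.1955] shift [1.203 0.377 0.819] turn [ 0.     0.    -0.894] F [0.2 0.5 0. ] w 1.001 g 0.0
```

```bash

python3 -m inch '[[[0.1,0.04,0.05],[0,0,-0.1]],[[0.2,0.08,0.1],[0,0,-0.2]],[[0.35,0.12,0.2],[0,0,-0.3]],[[0.5,0.18,0.3],[0,0,-0.4]],[[0.6,0.23,0.4],[0,0,-0.5]],[[0.75,0.28,0.5],[0,0,-0.6]],[[0.9,0.33,0.6],[0,0,-0.7]],[[1,0.37,0.7],[0,0,-0.8]],[[1,0.37,0.8],[0,0,-0.87]],[[1,0.37,0.8],[0,0,-0.87]]]'
python3 - <<'E'
from h import *
import json
o=manip.get_obs(); im=manip.camera('wrist')[:,:,::-1]; cv2.imwrite('pics/w1.png',im); json.dump([o['position'].tolist(),o['ee_rot'].tolist()],open('w1.json','w'))
E
python3 to.py .497 -.254 .13 109.6
```

```text
clock: 4.1
position: [0.4903, -0.2694, 0.1304]
ee_rot: [0.585, 0.811, -0.0, -0.001]
ft_force: [0.4, 0.1, 0.6]
grip_width: 1.0
grasp_force: 0.0
t 4.15 pos [ 0.4904 -0.2699  0.1311] shift [0.163 0.14  0.014] turn [-0.001 -0.001 -0.03 ] F [-0.3 -0.   1.3] w 1.002 g 0.0
```

View pics/w1.png

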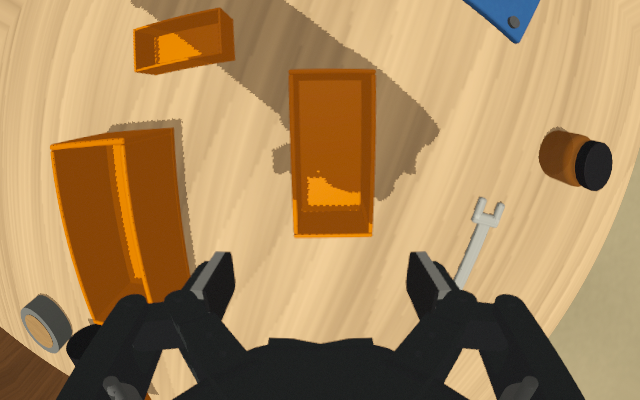

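The wrist view shows the bin between and ahead of the fingers, with rim corners at (289,70), (376,70), (372,236) and (295,236). I'll project these corners to refine the bin pose.

```bash
cat >> h.py <<'E'
def wray(pq,u,v):
    p,f=cam('wrist'); a,b=u-p['cx'],v-p['cy']; r=np.hypot(a,b); t=r/f
    d=np.array([np.sin(t)*a/r,-np.sin(t)*b/r,-np.cos(t)]); T=np.array(p['T_tool_cam']); Q=R.from_quat(pq[1])
    return Q.apply(T[:3,3])+np.array(pq[0]), Q.apply(T[:3,:3]@d)
def wonz(pq,u,v,z):
    o,d=wray(pq,u,v); return o+d*(z-o[2])/d[2]
E
python3 - <<'E'
from h import *
import json
pq=json.load(open('w1.json'))
B=np.array([wonz(pq,u,v,.066) for u,v in((289,70),(376,70),(372,236),(295,236))]); print(B.round(4).tolist(),B.mean(0))
d=B[2]+B[3]-B[0]-B[1]; print(np.degrees(np.arctan2(d[1],d[0])),np.linalg.norm(d)/2,np.linalg.norm(B[0]-B[1]))
E
```

```text
[[0.4338, -0.1786, 0.066], [0.4975, -0.1566, 0.066], [0.5425, -0.2871, 0.066], [0.4795, -0.3079, 0.066]] [ 0.488329   -0.23257158  0.066     ]
-70.76550175657229 0.13760124718469538 0.06738289221265205
```

```bash

python3 -m inch '[[[0.06,0.05,0],[0,0,-0.02]],[[0.12,0.1,0],[0,0,-0.02]],[[0.14,0.13,0.08],[0,0,-0.02]],[[0.14,0.13,0.16],[0,0,-0.02]],[[0.14,0.13,0.24],[0,0,-0.02]],[[0.14,0.13,0.32],[0,0,-0.02]],[[0.14,0.13,0.4],[0,0,-0.02]],[[0.14,0.13,0.45],[0,0,-0.02]],[[0.14,0.13,0.45],[0,0,-0.02]],[[0.14,0.13,0.45],[0,0,-0.02]]]'
python3 to.py .4967 -.2553 .038 109.4
```

```text
clock: 5.15
position: [0.497, -0.2563, 0.0955]
ee_rot: [0.579, 0.815, 0.0, 0.0]
ft_force: [0.2, 0.2, 0.6]
grip_width: 0.999
grasp_force: 0.0
t 5.15 pos [ 0.497  -0.2563  0.0955] shift [0.014 0.    0.719] turn [ 0.     0.    -0.003] F [0.2 0.2 0.6] w 0.999 g 0.0
```

```bash

python3 -m inch '[[[0,0,0.1],[0,0,0]],[[0,0,0.2],[0,0,0]],[[0,0,0.3],[0,0,0]],[[0,0,0.4],[0,0,0]],[[0,0,0.5],[0,0,0]],[[0,0,0.6],[0,0,0]],[[0,0,0.7],[0,0,0]],[[0,0,0.72],[0,0,0]],[[0,0,0.72],[0,0,0]],[[0,0,0.72],[0,0,0]]]'
python3 -m inch '[[[0,0,0],[0,0,0]],[[0,0,0],[0,0,0]],[[0,0,0],[0,0,0]],[[0,0,0],[0,0,0]],[[0,0,0],[0,0,0]],[[0,0,0],[0,0,0]],[[0,0,0],[0,0,0]],[[0,0,0],[0,0,0]],[[0,0,0],[0,0,0]],[[0,0,0],[0,0,0]]]' 0 40
python3 to.py .4967 -.2553 .138 109.4
```

```text
clock: 6.15
position: [0.4972, -0.2563, 0.0381]
ee_rot: [0.579, 0.815, 0.0, 0.0]
ft_force: [-1.0, -0.2, 0.0]
grip_width: 1.001
grasp_force: 0.0
clock: 7.15
position: [0.4969, -0.2562, 0.0378]
ee_rot: [0.579, 0.815, -0.0, -0.0]
ft_force: [0.5, -0.8, 0.2]
grip_width: -0.002
grasp_force: 0.0
t 7.15 pos [ 0.4969 -0.2562  0.0378] shift [ 1.200e-02  1.000e-03 -1.253e+00] turn [-0.    -0.    -0.003] F [ 0.5 -0.8  0.2] w -0.002 g 0.0
```

The fingers shut on nothing, so I need to look.

```bash
python3 - <<'E'
from h import *
import json
o=manip.get_obs(); a=manip.camera('wrist')[:,:,::-1]; json.dump([o['position'].tolist(),o['ee_rot'].tolist()],open('w2.json','w'))
b=manip.camera('scene')[150:350,100:420,::-1]
cv2.imwrite('pics/w2.png',np.hstack([cv2.resize(a,(400,250)),cv2.resize(b,(400,250))]))
E
```

```text
(no output)
```

View pics/w2.png

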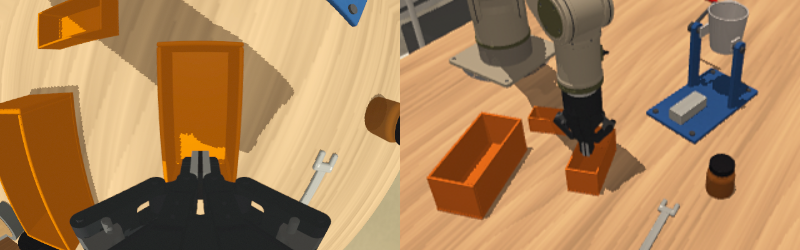

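```bash
python3 - <<'E'
from h import *
import json
pq=json.load(open('w2.json')); print(pq)
B=np.array([wonz(pq,u,v,.066) for u,v in((251,67),(389,67))]); print(B.round(4).tolist(),np.linalg.norm(B[0]-B[1]))
o=manip.get_obs(); print(o['ft_force'],o['torque'],o['grip_width'],o['grasp_force'])
im=manip.camera('wrist')[:,:,::-1][60:330,170:470]; cv2.imwrite('pics/w3.png',cv2.resize(im,None,fx=2.2,fy=2.2))
E
```

```text
[[0.4969349598968482, -0.25621592694717293, 0.037788317934399684], [0.5788493569446624, 0.8154344985857834, -1.4224378893941576e-05, -1.6690408582974482e-05]]
[[0.4333, -0.178, 0.066], [0.4962, -0.156, 0.066]] 0.06666969037867321
[-0.75402127  1.07985129 -1.09673131] [ 0.04518387 -0.04834608  0.01815409] -0.0005726545803147383 0.0
```

View pics/w3.png

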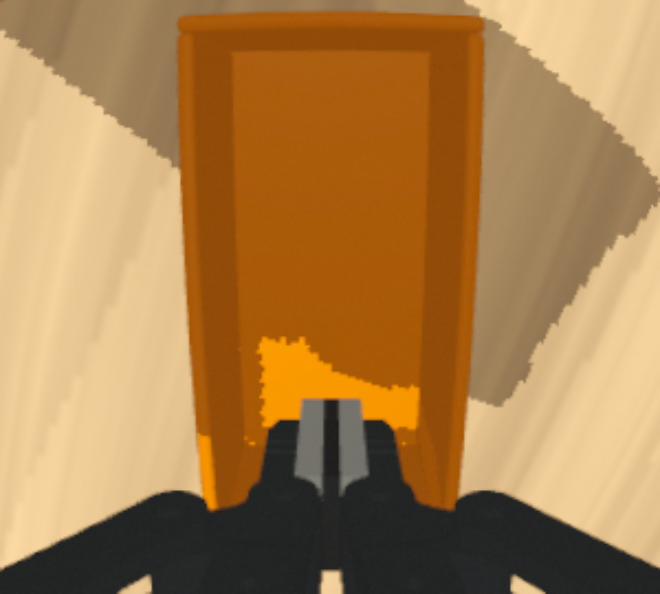

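```bash
python3 - <<'E'
from h import *
p,f=cam('wrist'); T=np.linalg.inv(np.array(p['T_tool_cam']))
for P in [(x,y,z) for x in(-.011,0,.011) for y,z in((0,0),(0,-.01),(.0425,0),(.0425,-.013),(.0425,-.025),(.0425,-.03))]:
    q=T[:3,:3]@np.array(P)+T[:3,3]; t=np.arctan2(np.hypot(q[0],q[1]),-q[2]); h=np.hypot(q[0],q[1]); print(P,(p['cx']+f*t*q[0]/h).round(1),(p['cy']-f*t*q[1]/h).round(1))
E
```

```text
(-0.011, 0, 0) 321.4 245.0
(-0.011, 0, -0.01) 321.5 252.0
(-0.011, 0.0425, 0) 387.1 244.3
(-0.011, 0.0425, -0.013) 391.3 253.3
(-0.011, 0.0425, -0.025) 395.5 262.7
(-0.011, 0.0425, -0.03) 397.5 266.9
(0, 0, 0) 321.5 229.1
(0, 0, -0.01) 321.5 235.5
(0, 0.0425, 0) 388.5 228.6
(0, 0.0425, -0.013) 392.9 236.9
(0, 0.0425, -0.025) 397.4 245.5
(0, 0.0425, -0.03) 399.5 249.4
(0.011, 0, 0) 321.5 212.5
(0.011, 0, -0.01) 321.6 218.2
(0.011, 0.0425, 0) 389.8 212.3
(0.011, 0.0425, -0.013) 394.4 219.7
(0.011, 0.0425, -0.025) 399.2 227.4
(0.011, 0.0425, -0.03) 401.4 230.9
```

The pads stand about 35 mm (shut) to 48 mm (open) behind the reported TCP, so the fingers closed above the rim. The bin has not moved. I'll open, then grip 40 mm lower and a little further towards the bin's end.

```bash

python3 -m inch '[[[0,0,-0.1],[0,0,0]],[[-0.05,0,-0.2],[0,0,0]],[[-0.1,0,-0.25],[0,0,0]],[[-0.15,0,-0.25],[0,0,0]],[[-0.15,0,-0.25],[0,0,0]],[[-0.15,0,-0.25],[0,0,0]],[[-0.15,0,-0.25],[0,0,0]],[[-0.15,0,-0.2],[0,0,0]],[[-0.15,0,-0.1],[0,0,0]],[[-0.15,0,0],[0,0,0]]]' 1 60
python3 -m inch '[[[0,0,0.05],[0,0,0]],[[0,0,0.1],[0,0,0]],[[0,0,0.15],[0,0,0]],[[0,0,0.2],[0,0,0]],[[0,0,0.25],[0,0,0]],[[0,0,0.3],[0,0,0]],[[0,0,0.35],[0,0,0]],[[0,0,0.4],[0,0,0]],[[0,0,0.45],[0,0,0]],[[0,0,0.45],[0,0,0]]]'
python3 to.py .4967 -.2553 .138 109.4
```

```text
clock: 8.3
position: [0.5008, -0.2675, 0.037]
ee_rot: [0.579, 0.815, -0.0, -0.0]
ft_force: [-0.2, -1.7, -0.7]
grip_width: 1.0
grasp_force: 0.0
clock: 9.3
position: [0.5005, -0.2674, 0.0012]
ee_rot: [0.579, 0.815, -0.0, -0.0]
ft_force: [-0.2, 1.0, -0.1]
grip_width: 0.998
grasp_force: 0.0
t 9.3 pos [ 0.5005 -0.2674  0.0012] shift [ 0.16   0.004 -1.71 ] turn [-0.001 -0.001 -0.003] F [-0.2  1.  -0.1] w 0.998 g 0.0
```

```bash

python3 -m inch '[[[0,0,0],[0,0,0]],[[0,0,0],[0,0,0]],[[0,0,0],[0,0,0]],[[0,0,0],[0,0,0]],[[0,0,0],[0,0,0]],[[0,0,0],[0,0,0]],[[0,0,0],[0,0,0]],[[0,0,0],[0,0,0]],[[0,0,0],[0,0,0]],[[0,0,0],[0,0,0]]]' 0 60
python3 - <<'E'
from h import *
cv2.imwrite('pics/w4.png',manip.camera('wrist')[:,:,::-1])
E
```

```text
clock: 10.3
position: [0.5013, -0.2677, 0.0023]
ee_rot: [0.579, 0.815, 0.0, 0.0]
ft_force: [-0.5, 0.4, 5.6]
grip_width: 0.781
grasp_force: 68.9
```

```bash

python3 -m inch '[[[0,0,-0.1],[0,0,0]],[[0,0,-0.2],[0,0,0]],[[0,0,-0.3],[0,0,0]],[[0,0,-0.4],[0,0,0]],[[0,0,-0.5],[0,0,0]],[[0.1,0,-0.6],[0,0,0]],[[0.2,0,-0.7],[0,0,0]],[[0.3,0,-0.8],[0,0,0]],[[0.4,0,-0.9],[0,0,0]],[[0.5,0,-1],[0,0,0]]]'
python3 to.py .5738 .0011 .1 77.5
```

```text
clock: 11.35
position: [0.4875, -0.2289, 0.0825]
ee_rot: [0.579, 0.816, -0.0, 0.0]
ft_force: [-0.4, -0.3, -1.2]
grip_width: 0.783
grasp_force: 67.9
t 11.35 pos [ 0.4875 -0.2289  0.0825] shift [ 2.358  1.968 -0.219] turn [0.    0.    0.706] F [-0.4 -0.3 -1.2] w 0.783 g 67.9
```

```bash

python3 -m inch '[[[0.1,0.08,-0.02],[0,0,0]],[[0.2,0.16,-0.04],[0,0,0]],[[0.3,0.24,-0.06],[0,0,0]],[[0.4,0.32,-0.1],[0,0,0]],[[0.5,0.4,-0.15],[0,0,0]],[[0.6,0.5,-0.2],[0,0,0]],[[0.7,0.6,-0.2],[0,0,0]],[[0.8,0.7,-0.2],[0,0,0]],[[0.9,0.75,-0.2],[0,0,0]],[[1,0.8,-0.2],[0,0,0]]]'
python3 -m inch '[[[0.1,0.08,0],[0,0,0.05]],[[0.2,0.16,0],[0,0,0.1]],[[0.3,0.24,0],[0,0,0.2]],[[0.4,0.32,0],[0,0,0.3]],[[0.5,0.4,0],[0,0,0.4]],[[0.55,0.5,0],[0,0,0.5]],[[0.6,0.55,0],[0,0,0.6]],[[0.6,0.6,0],[0,0,0.7]],[[0.6,0.6,0],[0,0,0.7]],[[0.6,0.6,0],[0,0,0.7]]]'
python3 to.py .5738 .0011 .1 77.5
python3 - <<'E'
from h import *
import json
o=manip.get_obs(); im=manip.camera('wrist')[:,:,::-1]; cv2.imwrite('pics/w5.png',im); json.dump([o['position'].tolist(),o['ee_rot'].tolist()],open('w5.json','w'))
E
```

```text
clock: 12.35
position: [0.5217, -0.1323, 0.0976]
ee_rot: [0.579, 0.815, -0.0, -0.0]
ft_force: [-0.3, 0.4, -2.2]
grip_width: 0.783
grasp_force: 68.0
clock: 13.35
position: [0.5509, -0.072, 0.0976]
ee_rot: [0.778, 0.629, -0.0, -0.0]
ft_force: [-0.1, 0.3, -2.3]
grip_width: 0.786
grasp_force: 67.9
t 13.35 pos [ 0.5509 -0.072   0.0976] shift [ 0.953  0.088 -0.03 ] turn [-0.001  0.     0.009] F [-0.1  0.3 -2.3] w 0.786 g 67.9
```

View pics/w5.png

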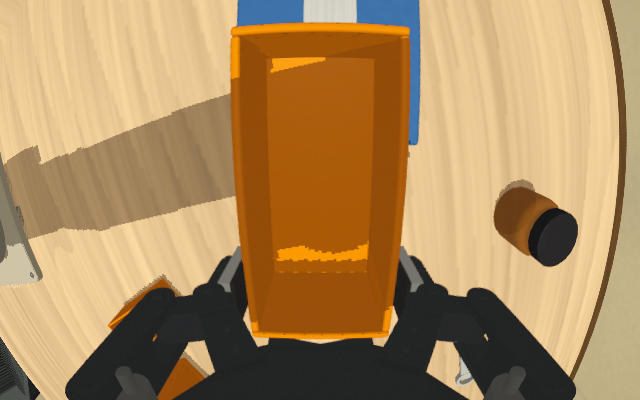

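The wrist view shows the bin held straight and level, in line with the ledge (strip at 303–357, row 10). I'll go on over the ledge.

```bash

python3 -m inch '[[[0.1,0.01,0],[0,0,0]],[[0.2,0.02,0],[0,0,0]],[[0.3,0.03,0],[0,0,0]],[[0.4,0.04,0],[0,0,0]],[[0.5,0.05,0],[0,0,0]],[[0.65,0.06,0],[0,0,0.01]],[[0.8,0.07,0],[0,0,0.01]],[[0.9,0.08,0],[0,0,0.01]],[[0.94,0.085,0],[0,0,0.01]],[[0.94,0.085,0],[0,0,0.01]]]'
python3 -m inch '[[[0,0,0.05],[0,0,0]],[[0,0,0.1],[0,0,0]],[[0,0,0.15],[0,0,0]],[[0,0,0.2],[0,0,0]],[[0,0,0.25],[0,0,0]],[[0,0,0.3],[0,0,0]],[[0,0,0.35],[0,0,0]],[[0,0,0.4],[0,0,0]],[[0,0,0.45],[0,0,0]],[[0,0,0.5],[0,0,0]]]'
python3 to.py .5738 .0011 .044 77.5
python3 - <<'E'
from h import *
a=manip.camera('top')[100:260,200:420,::-1]; b=manip.camera('scene')[110:290,230:430,::-1]
cv2.imwrite('pics/p6.png',cv2.convertScaleAbs(np.hstack([cv2.resize(a,(400,300)),cv2.resize(b,(400,300))]),alpha=1.3))
E
```

```text
clock: 14.4
position: [0.5739, 0.0005, 0.0978]
ee_rot: [0.781, 0.625, 0.0, -0.0]
ft_force: [-0.0, 0.7, -1.4]
grip_width: 0.782
grasp_force: 67.9
clock: 15.4
position: [0.5739, 0.0, 0.0575]
ee_rot: [0.781, 0.625, 0.0, 0.0]
ft_force: [0.0, -0.5, -2.6]
grip_width: 0.781
grasp_force: 67.9
t 15.4 pos [0.5739 0.     0.0575] shift [ 0.013 -0.004  0.169] turn [ 0.    -0.    -0.004] F [ 0.  -0.5 -2.6] w 0.781 g 67.9
```

View pics/p6.png

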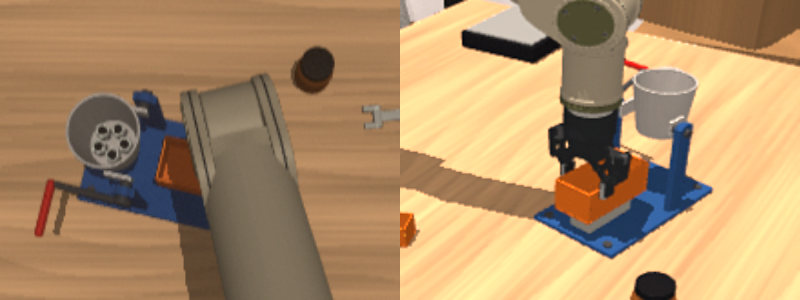

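The bin is over the ledge, and the arm is clear of the bowl and posts. Now I'll lower it slowly.

```bash

python3 -m inch '[[[0,0,0.03],[0,0,0]],[[0,0,0.06],[0,0,0]],[[0,0,0.08],[0,0,0]],[[0,0,0.1],[0,0,0]],[[0,0,0.11],[0,0,0]],[[0,0,0.12],[0,0,0]],[[0,0,0.13],[0,0,0]],[[0,0,0.14],[0,0,0]],[[0,0,0.15],[0,0,0]],[[0,0,0.155],[0,0,0]]]'
python3 to.py .5738 .0011 .044 77.5
```

```text
clock: 16.5
position: [0.5738, -0.0, 0.0454]
ee_rot: [0.781, 0.625, -0.0, 0.0]
ft_force: [0.5, 0.1, -2.0]
grip_width: 0.784
grasp_force: 67.9
t 16.5 pos [ 0.5738 -0.      0.0454] shift [ 0.013 -0.003  0.017] turn [ 0.     0.    -0.004] F [ 0.5  0.1 -2. ] w 0.784 g 67.9
```

```bash

python3 -m inch '[[[0,0,0.005],[0,0,0]],[[0,0,0.01],[0,0,0]],[[0,0,0.015],[0,0,0]],[[0,0,0.02],[0,0,0]],[[0,0,0.025],[0,0,0]],[[0,0,0.03],[0,0,0]],[[0,0,0.03],[0,0,0]],[[0,0,0.03],[0,0,0]],[[0,0,0.03],[0,0,0]],[[0,0,0.03],[0,0,0]]]'
```

```text
clock: 17.5
position: [0.5739, -0.0001, 0.0443]
ee_rot: [0.781, 0.625, -0.0, 0.0]
ft_force: [-6.9, -1.3, 13.0]
grip_width: 0.783
grasp_force: 69.9
```

It has touched down at about 13 N, so I'll release and rise.

```bash

python3 -m inch '[[[0,0,0],[0,0,0]],[[0,0,0],[0,0,0]],[[0,0,0],[0,0,0]],[[0,0,0],[0,0,0]],[[0,0,0],[0,0,0]],[[0,0,0],[0,0,0]],[[0,0,0],[0,0,0]],[[0,0,-0.05],[0,0,0]],[[0,0,-0.1],[0,0,0]],[[0,0,-0.15],[0,0,0]]]' 1 60
python3 -m inch '[[[0,0,-0.1],[0,0,0]],[[0,0,-0.2],[0,0,0]],[[0,0,-0.3],[0,0,0]],[[-0.05,0,-0.4],[0,0,0]],[[-0.1,0,-0.5],[0,0,0]],[[-0.1,0,-0.6],[0,0,0]],[[-0.1,0,-0.7],[0,0,0]],[[-0.1,0,-0.8],[0,0,0]],[[-0.1,0,-0.9],[0,0,0]],[[-0.1,0,-1],[0,0,0]]]'
python3 - <<'E'
from h import *
import json
o=manip.get_obs(); im=manip.camera('wrist')[:,:,::-1]; cv2.imwrite('pics/w7.png',im); json.dump([o['position'].tolist(),o['ee_rot'].tolist()],open('w7.json','w'))
E
```

```text
clock: 18.5
position: [0.574, 0.0, 0.0555]
ee_rot: [0.781, 0.625, 0.0, 0.0]
ft_force: [0.4, 0.1, -0.0]
grip_width: 1.001
grasp_force: 0.0
clock: 19.5
position: [0.5721, -0.0077, 0.1357]
ee_rot: [0.781, 0.625, 0.0, 0.0]
ft_force: [-0.5, -0.3, -0.3]
grip_width: 0.997
grasp_force: 0.0
```

View pics/w7.png

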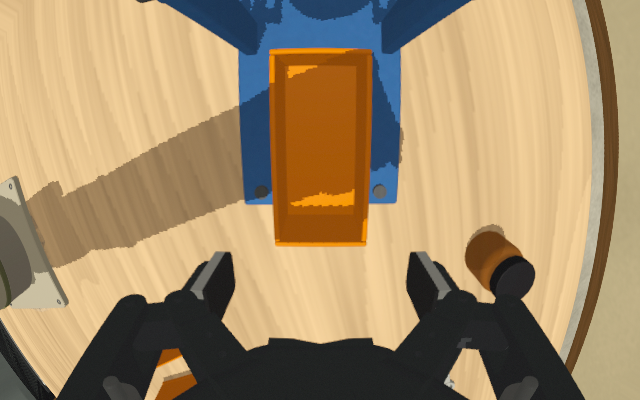

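Bin on its ledge, level, rim at (269,48)–(373,48)–(366,245)–(276,245). Checking its centre numerically, then rising and heading for the bar.

```bash

python3 - <<'E'
from h import *
import json
pq=json.load(open('w7.json'))
B=np.array([wonz(pq,u,v,.108) for u,v in((269,48),(373,48),(366,245),(276,245))]); print(B.round(4).tolist(),B.mean(0),'ledge .5821 .0384')
E
python3 -m inch '[[[0,0,-0.2],[0,0,0.1]],[[0,0,-0.4],[0,0,0]],[[0,0,-0.6],[0,0,0]],[[0,0,-0.8],[0,0,0]],[[0,0,-1],[0,0,0]],[[0,0,-1],[0,0,-0.1]],[[0,0,-1],[0,0,-0.3]],[[0,0,-1],[0,0,-0.5]],[[0,0,-1],[0,0,-0.7]],[[0,0,-1],[0,0,-0.8]]]' 0.6 60
python3 to.py .505 .2525 .25 167.5
```

```text
[[0.564, 0.1117, 0.108], [0.6308, 0.0968, 0.108], [0.5994, -0.0392, 0.108], [0.5344, -0.0246, 0.108]] [0.58215067 0.03616074 0.108     ] ledge .5821 .0384
clock: 20.55
position: [0.572, -0.0077, 0.215]
ee_rot: [0.547, 0.837, -0.0, -0.0]
ft_force: [0.6, -0.1, 0.4]
grip_width: 0.602
grasp_force: 0.0
t 20.55 pos [ 0.572  -0.0077  0.215 ] shift [ 3.315  0.538 -0.437] turn [-0.    -0.    -1.197] F [ 0.6 -0.1  0.4] w 0.602 g 0.0
```

```bash

python3 -m inch '[[[0.1,0,-0.1],[0,0,0]],[[0.2,0.05,-0.2],[0,0,0]],[[0.3,0.1,-0.3],[0,0,0]],[[0.4,0.15,-0.4],[0,0,0]],[[0.5,0.2,-0.45],[0,0,0]],[[0.6,0.2,-0.45],[0,0,0]],[[0.7,0.2,-0.45],[0,0,0]],[[0.8,0.2,-0.45],[0,0,0]],[[0.9,0.2,-0.45],[0,0,0]],[[1,0.2,-0.45],[0,0,0]]]'
python3 -m inch '[[[0.1,0,0],[0,0,0]],[[0.2,0.05,0],[0,0,0]],[[0.3,0.1,0],[0,0,0]],[[0.4,0.15,0],[0,0,0]],[[0.5,0.2,0],[0,0,0]],[[0.6,0.2,0],[0,0,0]],[[0.7,0.2,0],[0,0,0]],[[0.8,0.2,0],[0,0,0]],[[0.9,0.2,0],[0,0,0]],[[1,0.2,0],[0,0,0]]]'
python3 -m inch '[[[0.1,0,0],[0,0,-0.1]],[[0.2,0.05,0],[0,0,-0.2]],[[0.3,0.1,0],[0,0,-0.3]],[[0.4,0.12,0],[0,0,-0.4]],[[0.5,0.12,0],[0,0,-0.5]],[[0.6,0.12,0],[0,0,-0.6]],[[0.7,0.12,0],[0,0,-0.7]],[[0.8,0.12,0],[0,0,-0.8]],[[0.9,0.12,0],[0,0,-0.9]],[[1,0.12,0],[0,0,-0.95]]]'
python3 to.py .505 .2525 .25 167.5
```

```text
clock: 21.55
position: [0.5547, 0.0725, 0.2508]
ee_rot: [0.55, 0.835, -0.0, -0.0]
ft_force: [1.0, -0.0, 0.4]
grip_width: 0.596
grasp_force: 0.0
clock: 22.55
position: [0.5378, 0.1524, 0.2511]
ee_rot: [0.55, 0.835, -0.0, 0.0]
ft_force: [0.3, -0.4, 0.5]
grip_width: 0.602
grasp_force: 0.0
clock: 23.55
position: [0.515, 0.2296, 0.251]
ee_rot: [0.206, 0.979, -0.0, 0.0]
ft_force: [0.2, -0.0, 0.4]
grip_width: 0.604
grasp_force: 0.0
t 23.55 pos [0.515  0.2296 0.251 ] shift [0.23  0.212 0.013] turn [-0.     0.    -0.251] F [ 0.2 -0.   0.4] w 0.604 g 0.0
```

```bash

python3 -m inch '[[[0.1,0.1,0],[0,0,-0.1]],[[0.2,0.2,0],[0,0,-0.2]],[[0.22,0.21,0],[0,0,-0.24]],[[0.22,0.21,0],[0,0,-0.24]],[[0.22,0.21,0],[0,0,-0.24]],[[0.22,0.21,0],[0,0,-0.24]],[[0.22,0.21,0],[0,0,-0.24]],[[0.22,0.21,0],[0,0,-0.24]],[[0.22,0.21,0],[0,0,-0.24]],[[0.22,0.21,0],[0,0,-0.24]]]'
cat > bar.py <<'E'
from h import *
o=manip.get_obs(); pq=[o['position'],o['ee_rot']]; im=manip.camera('wrist').astype(int)
m=((im[:,:,0]>110)&(im[:,:,1]<70)&(im[:,:,2]<70)).astype(np.uint8)
n,l,s,c=cv2.connectedComponentsWithStats(m)
for i in range(1,n):
    if s[i,4]>60:
        r=cv2.minAreaRect(np.argwhere(l==i)[:,::-1].astype(np.float32)); b=cv2.boxPoints(r)
        P=[wonz(pq,u,v,.2225) for u,v in b]; print(s[i,4],np.round(r[0]+r[1]),np.round(P,4).tolist(),'c',np.mean(P,0).round(4))
E
python3 bar.py; python3 to.py .505 .2525 .163 167.5
```

```text
clock: 24.55
position: [0.5061, 0.2516, 0.251]
ee_rot: [0.115, 0.993, -0.0, 0.0]
ft_force: [-0.2, -0.0, 0.0]
grip_width: 0.599
grasp_force: 0.0
1568 [320. 220. 101.  17.] [[0.4727, 0.2518, 0.2225], [0.4751, 0.2631, 0.2225], [0.552, 0.2478, 0.2225], [0.5494, 0.235, 0.2225]] c [0.5123 0.2494 0.2225]
t 24.6 pos [0.506  0.2516 0.251 ] shift [0.015 0.008 1.1  ] turn [-0.     0.    -0.014] F [-0.8  0.2 -0.2] w 0.604 g 0.0
```

The bar is centred between the fingers to within about 1 mm. Descending and closing.

```bash

python3 -m inch '[[[0,0,0.1],[0,0,0]],[[0,0,0.2],[0,0,0]],[[0,0,0.3],[0,0,0]],[[0,0,0.4],[0,0,0]],[[0,0,0.5],[0,0,0]],[[0,0,0.6],[0,0,0]],[[0,0,0.7],[0,0,0]],[[0,0,0.8],[0,0,0]],[[0,0,0.9],[0,0,0]],[[0,0,1],[0,0,0]]]'
python3 -m inch '[[[0,0,0.1],[0,0,0]],[[0,0,0.1],[0,0,0]],[[0,0,0.1],[0,0,0]],[[0,0,0.1],[0,0,0]],[[0,0,0.1],[0,0,0]],[[0,0,0.1],[0,0,0]],[[0,0,0.1],[0,0,0]],[[0,0,0.1],[0,0,0]],[[0,0,0.1],[0,0,0]],[[0,0,0.1],[0,0,0]]]' 0 25
python3 to.py .505 .2525 .163 167.5
```

```text
clock: 25.6
position: [0.506, 0.2516, 0.1703]
ee_rot: [0.114, 0.993, -0.0, 0.0]
ft_force: [-1.1, -0.2, 0.1]
grip_width: 0.603
grasp_force: 0.0
clock: 26.6
position: [0.506, 0.2515, 0.163]
ee_rot: [0.114, 0.993, -0.0, -0.0]
ft_force: [-1.5, 0.1, -5.2]
grip_width: 0.127
grasp_force: 24.3
t 26.6 pos [0.506  0.2515 0.163 ] shift [ 0.015  0.009 -0.001] turn [-0.    -0.    -0.014] F [-1.5  0.1 -5.2] w 0.127 g 24.3
```

```bash
python3 - <<'E'
import numpy as np
def p(t): a=np.radians(-68+t); return np.array([-np.sin(a),-np.cos(a)])*.1/.08
base=p(0); cum=np.zeros(2)
A=[0,32,64,88,96,104,112,120,128,135]
for t0,t1 in zip(A,A[1:]):
    r=[np.round(p(t0+(t1-t0)*k/10)-base-cum,2) for k in (2,4,6,8,10)]
    print(t0,t1,[x.tolist() for x in r]); cum=cum+r[-1]
E
```

```text
0 32 [[-0.06, -0.13], [-0.13, -0.25], [-0.22, -0.36], [-0.32, -0.45], [-0.42, -0.54]]
32 64 [[-0.12, -0.08], [-0.25, -0.14], [-0.38, -0.19], [-0.51, -0.22], [-0.65, -0.24]]
64 88 [[-0.11, -0.0], [-0.21, 0.0], [-0.31, 0.02], [-0.42, 0.04], [-0.52, 0.07]]
88 96 [[-0.03, 0.02], [-0.06, 0.03], [-0.09, 0.04], [-0.12, 0.06], [-0.16, 0.07]]
96 104 [[-0.03, 0.02], [-0.06, 0.04], [-0.09, 0.06], [-0.12, 0.08], [-0.14, 0.1]]
104 112 [[-0.03, 0.02], [-0.06, 0.04], [-0.09, 0.06], [-0.11, 0.09], [-0.14, 0.11]]
112 120 [[-0.02, 0.02], [-0.05, 0.05], [-0.07, 0.07], [-0.09, 0.1], [-0.11, 0.13]]
120 128 [[-0.03, 0.03], [-0.05, 0.05], [-0.06, 0.08], [-0.08, 0.11], [-0.1, 0.14]]
128 135 [[-0.02, 0.03], [-0.03, 0.06], [-0.04, 0.08], [-0.06, 0.11], [-0.07, 0.14]]
```

```bash

python3 -m inch '[[[0,-0.03,-0.06],[0,0,0]],[[0,-0.06,-0.13],[0,0,0]],[[0,-0.09,-0.19],[0,0,0]],[[0,-0.13,-0.25],[0,0,0]],[[0,-0.17,-0.31],[0,0,0]],[[0,-0.22,-0.36],[0,0,0]],[[0,-0.27,-0.41],[0,0,0]],[[0,-0.32,-0.45],[0,0,0]],[[0,-0.37,-0.5],[0,0,0]],[[0,-0.42,-0.54],[0,0,0]]]'
python3 bar.py
```

```text
clock: 27.6
position: [0.4992, 0.2201, 0.2078]
ee_rot: [0.114, 0.993, 0.001, 0.001]
ft_force: [4.7, 5.5, -1.2]
grip_width: 0.13
grasp_force: 24.3
3192 [320. 276. 131.  27.] [[0.4795, 0.2155, 0.2225], [0.483, 0.2303, 0.2225], [0.5792, 0.2098, 0.2225], [0.5748, 0.1913, 0.2225]] c [0.5291 0.2117 0.2225]
```

```bash

python3 -m inch '[[[0,-0.06,-0.04],[0,0,0]],[[0,-0.12,-0.08],[0,0,0]],[[0,-0.18,-0.11],[0,0,0]],[[0,-0.25,-0.14],[0,0,0]],[[0,-0.31,-0.17],[0,0,0]],[[0,-0.38,-0.19],[0,0,0]],[[0,-0.45,-0.21],[0,0,0]],[[0,-0.51,-0.22],[0,0,0]],[[0,-0.58,-0.23],[0,0,0]],[[0,-0.65,-0.24],[0,0,0]]]'
python3 -m inch '[[[0,-0.05,0],[0,0,0]],[[0,-0.11,0],[0,0,0]],[[0,-0.16,0],[0,0,0]],[[0,-0.21,0],[0,0,0]],[[0,-0.26,0.01],[0,0,0]],[[0,-0.31,0.02],[0,0,0]],[[0,-0.37,0.03],[0,0,0]],[[0,-0.42,0.04],[0,0,0]],[[0,-0.47,0.05],[0,0,0]],[[0,-0.52,0.07],[0,0,0]]]'
```

```text
clock: 28.65
position: [0.4883, 0.1699, 0.2281]
ee_rot: [0.114, 0.993, 0.002, 0.003]
ft_force: [4.5, 5.1, 7.2]
grip_width: 0.128
grasp_force: 25.5
clock: 29.65
position: [0.4789, 0.1281, 0.222]
ee_rot: [0.114, 0.993, 0.001, 0.003]
ft_force: [5.3, 0.8, 6.6]
grip_width: 0.127
grasp_force: 25.7
```

```bash

python3 -m inch '[[[0,-0.01,0.01],[0,0,0]],[[0,-0.03,0.02],[0,0,0]],[[0,-0.05,0.02],[0,0,0]],[[0,-0.06,0.03],[0,0,0]],[[0,-0.08,0.03],[0,0,0]],[[0,-0.09,0.04],[0,0,0]],[[0,-0.11,0.05],[0,0,0]],[[0,-0.12,0.06],[0,0,0]],[[0,-0.14,0.06],[0,0,0]],[[0,-0.16,0.07],[0,0,0]]]'
python3 -m inch '[[[0,-0.01,0.01],[0,0,0]],[[0,-0.03,0.02],[0,0,0]],[[0,-0.05,0.03],[0,0,0]],[[0,-0.06,0.04],[0,0,0]],[[0,-0.08,0.05],[0,0,0]],[[0,-0.09,0.06],[0,0,0]],[[0,-0.11,0.07],[0,0,0]],[[0,-0.12,0.08],[0,0,0]],[[0,-0.13,0.09],[0,0,0]],[[0,-0.14,0.1],[0,0,0]]]'
python3 -m inch '[[[0,-0.01,0.01],[0,0,0]],[[0,-0.03,0.02],[0,0,0]],[[0,-0.05,0.03],[0,0,0]],[[0,-0.06,0.04],[0,0,0]],[[0,-0.08,0.05],[0,0,0]],[[0,-0.09,0.06],[0,0,0]],[[0,-0.1,0.07],[0,0,0]],[[0,-0.11,0.09],[0,0,0]],[[0,-0.13,0.1],[0,0,0]],[[0,-0.14,0.11],[0,0,0]]]'
python3 to.py .505 .2525 .163 167.5
```

```text
clock: 30.65
position: [0.4762, 0.1158, 0.216]
ee_rot: [0.114, 0.993, 0.001, 0.003]
ft_force: [7.3, 2.1, 2.6]
grip_width: 0.13
grasp_force: 25.6
clock: 31.65
position: [0.4734, 0.1041, 0.2082]
ee_rot: [0.115, 0.993, 0.0, 0.002]
ft_force: [2.9, -1.8, 8.6]
grip_width: 0.132
grasp_force: 26.2
clock: 32.65
position: [0.4708, 0.0934, 0.1991]
ee_rot: [0.115, 0.993, 0.0, 0.002]
ft_force: [5.8, 0.6, 5.5]
grip_width: 0.132
grasp_force: 25.9
t 32.65 pos [0.4708 0.0934 0.1991] shift [0.039 2.034 0.454] turn [ 0.001  0.006 -0.015] F [5.8 0.6 5.5] w 0.132 g 25.9
```

```bash

python3 -m inch '[[[0,-0.01,0.01],[0,0,0]],[[0,-0.02,0.02],[0,0,0]],[[0,-0.04,0.03],[0,0,0]],[[0,-0.05,0.05],[0,0,0]],[[0,-0.06,0.06],[0,0,0]],[[0,-0.07,0.07],[0,0,0]],[[0,-0.08,0.09],[0,0,0]],[[0,-0.09,0.1],[0,0,0]],[[0,-0.1,0.12],[0,0,0]],[[0,-0.11,0.13],[0,0,0]]]'
python3 -m inch '[[[0,-0.01,0.01],[0,0,0]],[[0,-0.03,0.03],[0,0,0]],[[0,-0.04,0.04],[0,0,0]],[[0,-0.05,0.05],[0,0,0]],[[0,-0.05,0.07],[0,0,0]],[[0,-0.06,0.08],[0,0,0]],[[0,-0.07,0.1],[0,0,0]],[[0,-0.08,0.11],[0,0,0]],[[0,-0.09,0.13],[0,0,0]],[[0,-0.1,0.14],[0,0,0]]]'
python3 -m inch '[[[0,-0.01,0.01],[0,0,0]],[[0,-0.02,0.03],[0,0,0]],[[0,-0.02,0.04],[0,0,0]],[[0,-0.03,0.06],[0,0,0]],[[0,-0.04,0.07],[0,0,0]],[[0,-0.04,0.08],[0,0,0]],[[0,-0.05,0.1],[0,0,0]],[[0,-0.06,0.11],[0,0,0]],[[0,-0.07,0.13],[0,0,0]],[[0,-0.07,0.14],[0,0,0]]]'
python3 -m inch '[[[0,0,0],[0,0,0]],[[0,0,0],[0,0,0]],[[0,0,0],[0,0,0]],[[0,0,0],[0,0,0]],[[0,0,0],[0,0,0]],[[0,0,0],[0,0,0]],[[0,0,0],[0,0,0]],[[0,0,0],[0,0,0]],[[0,0,0],[0,0,0]],[[0,0,0],[0,0,0]]]'
python3 - <<'E'
from h import *
for n in('scene','top'): cv2.imwrite(f'pics/{n}9.png',manip.camera(n)[:,:,::-1])
a=cv2.imread('pics/scene9.png').astype(int)
# nuts: count bright grey (unsaturated) pixels inside bin rim's projected polygon
X=np.array([-.217,-.976,0]);Y=np.array([.976,-.217,0]);L=np.array([.5821,.0375,0])
for n in('scene','top'):
    a=cv2.imread(f'pics/{n}9.png'); hsv=cv2.cvtColor(a,cv2.COLOR_BGR2HSV)
    for z in(.1,):
        pol=np.array([proj(n,L+sx*.066*X+sy*.03*Y+[0,0,z]) for sx,sy in((-1,-1),(1,-1),(1,1),(-1,1))]); m=np.zeros(a.shape[:2],np.uint8); cv2.fillPoly(m,[pol.astype(np.int32)],1)
        g=(m>0)&(hsv[:,:,1]<70); print(n,pol.round(0).tolist(),m.sum(),g.sum())
E
```

```text
clock: 33.65
position: [0.4689, 0.0846, 0.1886]
ee_rot: [0.115, 0.993, 0.0, 0.002]
ft_force: [6.2, 0.7, 3.4]
grip_width: 0.13
grasp_force: 26.2
clock: 34.65
position: [0.467, 0.0771, 0.1772]
ee_rot: [0.115, 0.993, 0.0, 0.002]
ft_force: [7.5, 0.5, 1.8]
grip_width: 0.129
grasp_force: 26.2
clock: 35.65
position: [0.4658, 0.0717, 0.166]
ee_rot: [0.115, 0.993, 0.0, 0.002]
ft_force: [5.7, -0.8, 4.5]
grip_width: 0.133
grasp_force: 26.5
clock: 36.65
position: [0.4658, 0.0717, 0.166]
ee_rot: [0.115, 0.993, 0.0, 0.002]
ft_force: [7.8, 0.6, 2.0]
grip_width: 0.126
grasp_force: 26.3
scene [[337.0, 204.0], [309.0, 222.0], [324.0, 231.0], [352.0, 212.0]] 567 52
top [[287.0, 195.0], [333.0, 206.0], [338.0, 185.0], [292.0, 174.0]] 1087 512
```

```bash

python3 -m inch '[[[0,-0.01,0.02],[0,0,0]],[[0,-0.02,0.04],[0,0,0]],[[0,-0.02,0.04],[0,0,0]],[[0,-0.02,0.04],[0,0,0]],[[0,-0.02,0.04],[0,0,0]],[[0,-0.01,0.02],[0,0,0]],[[0,0,0],[0,0,0]],[[0,0,0],[0,0,0]],[[0,0,0],[0,0,0]],[[0,0,0],[0,0,0]]]'
python3 - <<'E'
import numpy as np
def p(t): a=np.radians(-68+t); return np.array([-np.sin(a),-np.cos(a)])*.1/.08
base=p(135); cum=np.zeros(2)
A=[135,100,64,32,0]
for t0,t1 in zip(A,A[1:]):
    r=[np.round(p(t0+(t1-t0)*k/10)-base-cum,2) for k in range(1,11)]
    print(t0,t1,[x.tolist() for x in r]); cum=cum+r[-1]
E
```

```text
clock: 37.75
position: [0.4656, 0.0715, 0.1656]
ee_rot: [0.115, 0.993, 0.0, 0.002]
ft_force: [8.6, 0.1, -2.1]
grip_width: 0.13
grasp_force: 26.0
135 100 [[0.03, -0.07], [0.07, -0.14], [0.11, -0.2], [0.15, -0.26], [0.2, -0.32], [0.25, -0.38], [0.31, -0.43], [0.36, -0.48], [0.42, -0.53], [0.49, -0.57]]
100 64 [[0.07, -0.04], [0.14, -0.08], [0.21, -0.11], [0.28, -0.13], [0.36, -0.15], [0.43, -0.17], [0.51, -0.18], [0.59, -0.19], [0.67, -0.19], [0.75, -0.19]]
64 32 [[0.07, 0.01], [0.14, 0.02], [0.2, 0.03], [0.27, 0.05], [0.34, 0.07], [0.4, 0.1], [0.47, 0.13], [0.53, 0.16], [0.59, 0.2], [0.65, 0.24]]
32 0 [[0.05, 0.04], [0.1, 0.09], [0.15, 0.13], [0.2, 0.19], [0.25, 0.24], [0.29, 0.3], [0.33, 0.35], [0.36, 0.41], [0.39, 0.48], [0.42, 0.54]]
```

```bash

python3 -m inch '[[[0,0.03,-0.07],[0,0,0]],[[0,0.07,-0.14],[0,0,0]],[[0,0.11,-0.2],[0,0,0]],[[0,0.15,-0.26],[0,0,0]],[[0,0.2,-0.32],[0,0,0]],[[0,0.25,-0.38],[0,0,0]],[[0,0.31,-0.43],[0,0,0]],[[0,0.36,-0.48],[0,0,0]],[[0,0.42,-0.53],[0,0,0]],[[0,0.49,-0.57],[0,0,0]]]'
cat > chk.py <<'E'
from h import *
import sys
X=np.array([-.217,-.976,0]);Y=np.array([.976,-.217,0]);L=np.array([.5821,.0375,0])
# rectified top view of the bin at nut height, x along stand X (-70..70), y (-35..35), 2.5 mm cells
a=manip.camera(sys.argv[1])[:,:,::-1]; cv2.imwrite(f'pics/chk{manip.get_obs()["clock"]:.1f}.png',a)
def rect(C,xs,ys,z):
    for yy in ys:
        s=''
        for xx in xs:
            u,v=proj(sys.argv[1],C+xx*X+yy*Y+[0,0,z]); c=cv2.getRectSubPix(a,(1,1),(u,v))[0,0].astype(int); sat=(c.max()-c.min())/max(c.max(),1)
            s+='o' if sat>.6 and c[2]>c[0] else (' ' if c.max()<50 else ('#' if sat<.3 else '.'))
        print(s)
rect(L,np.arange(-.07,.071,.0025),np.arange(.035,-.036,-.0025),.055)
if len(sys.argv)>2: print('bowl'); rect(L-.136*X,np.arange(-.05,.051,.0025),np.arange(.05,-.051,-.0025),.17)
E
python3 chk.py top
```

```text
clock: 38.75
position: [0.4729, 0.106, 0.2112]
ee_rot: [0.116, 0.993, -0.003, 0.0]
ft_force: [-7.1, -15.2, 13.5]
grip_width: 0.128
grasp_force: 26.3
##############.oooooooooooooooooooooooooooooooooooooooooo
##############.ooooo.....oooooooooooooooooooooooooooooooo
##############.oooo..####.ooooooooooooooooooooooooooooooo
##############.oooo.## ###.oooooooooooooooooooooooooooooo
##############.ooo.##   ###.ooo......o.o.oooooooooooooooo
##############.ooo.#    ####.oo...###....oooooooooooooooo
##############.ooo.#   #####..o##########.ooooooooooooooo
##############.ooo.##########..##########.ooooooooooooooo
##############.oo..######################.ooooooooooooooo
##############.o..#   #######..##########.ooooooooooooooo
##############.o.#    ######.o.##########.ooooooooooooooo
##############.o.#   #####..ooo##########.ooooooooooooooo
##############.o.########.ooooo.######.#.oooooooooooooooo
##############.o.########.oooooo.....o...oooooooooooooooo
##############ooo.#######.ooooooooooooooooooooooooooooooo
##############ooo.########.ooooooooooooooooo.....oooooooo
#############.oooo.#######.oooooooooooooooo.####..ooooooo
#############.oooo.########.....ooooooooooo.######...oooo
#############.ooooo.############.ooooooooo..#########..oo
#############.ooooo.############.ooooooooo.###########.oo
#############.ooooooo.##########.ooooooooo.###########.oo
#############.ooooooo.##########.ooooooooo.##########  oo
#############.ooooooo.##########.oooooooooo..#######  .oo
############.ooooooooo##########.oooooooooooo.###### oooo
 ###########.ooooooooo..........ooooooooooooooo....oooooo
 ###########.oooooooooooooooooooooooooooooooooooooooooooo
  ##########.oooooooooooooooooooooooooooooooooooooooooooo
.  #########.oooooooooooooooooooooooooooooooooooooooooooo
.   .#######..o.....o...o....o.....o....o....oo......o.o.
```

The rectified top view shows five separate nuts in the bin. Swinging the bowl back.

```bash

python3 -m inch '[[[0,0.07,-0.04],[0,0,0]],[[0,0.14,-0.08],[0,0,0]],[[0,0.21,-0.11],[0,0,0]],[[0,0.28,-0.13],[0,0,0]],[[0,0.36,-0.15],[0,0,0]],[[0,0.43,-0.17],[0,0,0]],[[0,0.51,-0.18],[0,0,0]],[[0,0.59,-0.19],[0,0,0]],[[0,0.67,-0.19],[0,0,0]],[[0,0.75,-0.19],[0,0,0]]]'
python3 -m inch '[[[0,0.07,0.01],[0,0,0]],[[0,0.14,0.02],[0,0,0]],[[0,0.2,0.03],[0,0,0]],[[0,0.27,0.05],[0,0,0]],[[0,0.34,0.07],[0,0,0]],[[0,0.4,0.1],[0,0,0]],[[0,0.47,0.13],[0,0,0]],[[0,0.53,0.16],[0,0,0]],[[0,0.59,0.2],[0,0,0]],[[0,0.65,0.24],[0,0,0]]]'
```

```text
clock: 39.8
position: [0.4864, 0.1679, 0.2254]
ee_rot: [0.115, 0.993, -0.001, -0.0]
ft_force: [-4.0, -2.8, 7.1]
grip_width: 0.131
grasp_force: 27.1
clock: 40.8
position: [0.4979, 0.2195, 0.2058]
ee_rot: [0.114, 0.993, -0.0, -0.0]
ft_force: [-5.1, -3.0, 1.3]
grip_width: 0.13
grasp_force: 26.6
```

```bash

python3 -m inch '[[[0,0.05,0.04],[0,0,0]],[[0,0.1,0.09],[0,0,0]],[[0,0.15,0.13],[0,0,0]],[[0,0.2,0.19],[0,0,0]],[[0,0.25,0.24],[0,0,0]],[[0,0.29,0.3],[0,0,0]],[[0,0.33,0.35],[0,0,0]],[[0,0.36,0.41],[0,0,0]],[[0,0.39,0.48],[0,0,0]],[[0,0.42,0.54],[0,0,0]]]'
python3 -m inch '[[[0,0,0],[0,0,0]],[[0,0,0],[0,0,0]],[[0,0,0],[0,0,0]],[[0,0,0],[0,0,0]],[[0,0,0],[0,0,0]],[[0,0,0],[0,0,0]],[[0,0,0],[0,0,0]],[[0,0,0],[0,0,0]],[[0,0,0],[0,0,0]],[[0,0,0],[0,0,0]]]'
python3 to.py .506 .2515 .163 166.9
```

```text
clock: 41.8
position: [0.5054, 0.252, 0.1623]
ee_rot: [0.114, 0.993, -0.0, -0.001]
ft_force: [-6.5, -4.0, 2.0]
grip_width: 0.127
grasp_force: 26.6
clock: 42.8
position: [0.5054, 0.2519, 0.1628]
ee_rot: [0.114, 0.993, 0.0, -0.0]
ft_force: [-5.4, 0.1, -3.3]
grip_width: 0.131
grasp_force: 26.1
t 42.8 pos [0.5054 0.2519 0.1628] shift [-0.009 -0.003 -0.003] turn [-0.    -0.001 -0.   ] F [-5.4  0.1 -3.3] w 0.131 g 26.1
```

Back at the start pose. Opening and rising straight up.

```bash

python3 -m inch '[[[0,0,0],[0,0,0]],[[0,0,0],[0,0,0]],[[0,0,0],[0,0,0]],[[0,0,0],[0,0,0]],[[0,0,0],[0,0,0]],[[0,0,0],[0,0,0]],[[0,0,0],[0,0,0]],[[0,0,-0.1],[0,0,0]],[[0,0,-0.2],[0,0,0]],[[0,0,-0.3],[0,0,0]]]' 0.6
python3 -m inch '[[[0,0,-0.1],[0,0,0]],[[0,0,-0.2],[0,0,0]],[[0,0,-0.3],[0,0,0]],[[0,0,-0.4],[0,0,0]],[[0,0,-0.5],[0,0,0]],[[0,0,-0.6],[0,0,0]],[[0,0,-0.7],[0,0,0]],[[0,0,-0.8],[0,0,0]],[[0,0,-0.9],[0,0,0]],[[0,0,-1],[0,0,0]]]'
python3 -m inch '[[[0,0,0],[0,0,0]],[[0,0,0],[0,0,0]],[[0,0,0],[0,0,0]],[[0,0,0],[0,0,0]],[[0,0,0],[0,0,0]],[[0,0,0],[0,0,0]],[[0,0,0],[0,0,0]],[[0,0,0],[0,0,0]],[[0,0,0],[0,0,0]],[[0,0,0],[0,0,0]]]'
python3 bar.py; python3 chk.py top b; python3 - <<'E'
from h import *
a=cv2.imread('pics/top0.png');b=manip.camera('top')[:,:,::-1]
for n,(x0,y0,x1,y1) in dict(can=(160,195,205,228),jar=(358,122,388,152),wrench=(395,148,462,172),bowl=(236,148,275,192)).items():
    print(n,np.abs(a[y0:y1,x0:x1].astype(int)-b[y0:y1,x0:x1]).mean().round(1))
E
```

```text
clock: 43.8
position: [0.5062, 0.2517, 0.1881]
ee_rot: [0.114, 0.993, 0.0, 0.0]
ft_force: [-0.6, -0.2, 0.5]
grip_width: 0.599
grasp_force: 0.0
clock: 44.8
position: [0.506, 0.2516, 0.2677]
ee_rot: [0.114, 0.993, -0.0, 0.0]
ft_force: [0.3, 0.3, 0.8]
grip_width: 0.602
grasp_force: 0.0
clock: 45.8
position: [0.506, 0.2516, 0.267]
ee_rot: [0.114, 0.993, -0.0, 0.0]
ft_force: [-0.4, 0.9, -0.8]
grip_width: 0.599
grasp_force: 0.0
164 [ 13. 161.  18.  31.] [[0.3771, -0.1132, 0.2225], [0.3601, -0.0618, 0.2225], [0.379, -0.0337, 0.2225], [0.3968, -0.08, 0.2225]] c [ 0.3783 -0.0722  0.2225]
1375 [320. 213.  94.  15.] [[0.473, 0.252, 0.2225], [0.4753, 0.2629, 0.2225], [0.5509, 0.2474, 0.2225], [0.5484, 0.2354, 0.2225]] c [0.5119 0.2494 0.2225]
ooooooooooooooooooooooooooooooooooooooooooooooooooooooooo
oooooooooooooooooooo.....oooooooooooooooooooooooooooooooo
ooooooooooooooooooo..####.ooooooooooooooooooooooooooooooo
ooooooooooooooooooo.## ###.oooooooooooooooooooooooooooooo
oooooooooooooooooo.##   ###.ooo......o.o.oooooooooooooooo
oooooooooooooooooo.#    ####.oo.#.###....oooooooooooooooo
ooooooooooo
[... 2819 characters left out ...]
; rect(L-.136*X,np.arange(-.05,.051,.0025),np.arange(.05,-.051,-.0025),.17)
                                       ~~~~^^^^^^^^^^^^^^^^^^^^^^^^^^^^^^^^^^^^^^^^^^^^^^^^^^^^^^^^^^^^^^^^^^^^^
  File "chk.py", line 10, in rect
    u,v=proj(sys.argv[1],C+xx*X+yy*Y+[0,0,z]); c=cv2.getRectSubPix(a,(1,1),(u,v))[0,0].astype(int); sat=(c.max()-c.min())/max(c.max(),1)
        ~~~~^^^^^^^^^^^^^^^^^^^^^^^^^^^^^^^^^
  File "h.py", line 7, in proj
    p,f=cam(n); T=np.array(p['camera_from_world']); q=T[:3,:3]@np.array(P)+T[:3,3]
        ~~~^^^
  File "h.py", line 5, in cam
    p=manip.camera_params(n); f=200/np.tan(np.radians(p['fov_y'])/2); return p,f
ValueError: time passes only in moves, steps and waits
```

All five nuts are in the bin, the bowl is empty and upright, and the gripper is clear.

```bash
python3 -c "
from workcell import manip
print(manip.hand_in())"
```

```text
the job is handed in; nothing more can be done
None
```

I handed the job in at about 46 s: the bin is on its ledge with all five nuts in it and the bowl is empty and upright. The jar and wrench look unmoved and the gripper stayed clear of the can, though a picture check couldn't confirm the can; the hand-in gave no verdict.

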